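# Square up and seal the lid of a vacuum chamber

## Task

The metal lid on the black vacuum chamber has been set down crooked: push its near-right corner away towards the chamber's far side so that it turns until its far edge lies against both steel pins and it sits square on the chamber. Then seal it by pressing it down on the four blue spots, one corner after another, until every corner of the gasket is fully compressed and the lid is flat. Do not touch the glass window and leave the other things on the table where they are.

Things in the scene. Friction and masses are not known exactly. Their poses are not given: they have to be found in the camera images.
- chamber: Black square vacuum chamber fixed to the table, 180 x 180 mm, 45 mm high, with a raised 124 mm square seal land at 50 mm. Origin: centre of its underside, on the table; z up, +x to its far side, +y to its left ('near' = -x, 'right' = -y). A 20 mm lug along its far side carries two steel pins; a port sticks out below it.
- pin_left (a point): Top centre of the left steel pin, 10 mm diameter, 65 mm above the table, at (+95, +62) mm in the chamber's axes; the lid-side faces of both pins lie at chamber x = +90 mm. The lid's far-left corner bears on this pin while the lid turns.
- pin_right (a point): Top centre of the right pin, like the left one, at (+95, -62) mm. The lid is square when its far edge also lies on this pin; a push right of the middle but between the pins' lines (40 to 55 mm right) brings it there. If the lid turns too far, nudge its near edge left of the middle.
- lid: Loose aluminium lid, 180 x 180 x 10 mm, about 0.7 kg, lying on the gasket. Origin: centre of its underside, 57 mm above the table on fresh gasket, 51 mm when sealed. Its axes agree with the chamber's when square; it starts 7 to 11 degrees clockwise (from above), about 20 mm too near, its far-left corner within 15 mm of the left pin. It slides under a push of about 3 to 10 N.
- lid_centre (a point): Centre of the lid in the plane of its top face (10 mm above its underside); the window stands 4 mm above it.
- window: Round glass window in a dark rim, 72 mm across, in the middle of the lid's top, 4 mm high. Fragile: do not touch. Origin: centre of its underside.
- spot_near_left (a point): Centre of the near-left blue pressing spot (16 mm across) on the lid's top face, at (-60, +60) mm in the lid's axes. Its height tells how far that corner is down: 67 mm above the table on fresh gasket, 61 mm sealed; a corner that rocks up while another is pressed can stand higher.
- spot_near_right (a point): Centre of the near-right blue pressing spot (16 mm across) on the lid's top face, at (-60, -60) mm in the lid's axes. Its height tells how far that corner is down: 67 mm above the table on fresh gasket, 61 mm sealed; a corner that rocks up while another is pressed can stand higher.
- spot_far_left (a point): Centre of the far-left blue pressing spot (16 mm across) on the lid's top face, at (+60, +60) mm in the lid's axes. Its height tells how far that corner is down: 67 mm above the table on fresh gasket, 61 mm sealed; a corner that rocks up while another is pressed can stand higher.
- spot_far_right (a point): Centre of the far-right blue pressing spot (16 mm across) on the lid's top face, at (+60, -60) mm in the lid's axes. Its height tells how far that corner is down: 67 mm above the table on fresh gasket, 61 mm sealed; a corner that rocks up while another is pressed can stand higher.
- gasket_near_left (a joint): How far (m) the orange gasket under the near-left corner, at (-54, +54) mm in the chamber's axes, is compressed: 0 fresh, 0.006 fully down against its stop. It yields under about 9 N on that corner alone and stays where it is pressed. Pressing one corner rocks the opposite one up, off its gasket; that does no harm.
- gasket_near_right (a joint): How far (m) the orange gasket under the near-right corner, at (-54, -54) mm in the chamber's axes, is compressed: 0 fresh, 0.006 fully down against its stop. It yields under about 9 N on that corner alone and stays where it is pressed. Pressing one corner rocks the opposite one up, off its gasket; that does no harm.
- gasket_far_left (a joint): How far (m) the orange gasket under the far-left corner, at (+54, +54) mm in the chamber's axes, is compressed: 0 fresh, 0.006 fully down against its stop. It yields under about 9 N on that corner alone and stays where it is pressed. Pressing one corner rocks the opposite one up, off its gasket; that does no harm.
- gasket_far_right (a joint): How far (m) the orange gasket under the far-right corner, at (+54, -54) mm in the chamber's axes, is compressed: 0 fresh, 0.006 fully down against its stop. It yields under about 9 N on that corner alone and stays where it is pressed. Pressing one corner rocks the opposite one up, off its gasket; that does no harm.
- screwdriver: Screwdriver, 160 mm long, lying right of the chamber. Leave alone.
- spanner: Steel spanner, 140 mm long, lying left of the chamber. Leave alone.
- sample_jar: Small jar, 40 mm across, 45 mm high, left of the chamber. Origin at its underside. Leave alone.
- clamp_ring: Steel ring, 52 mm across, 12 mm high, beyond the chamber's far right. Origin at its underside. Leave alone.
- solvent_bottle: Capped bottle, 60 mm across, 150 mm high, far left. Origin at its underside. Leave alone.
- lens_mount: Lens in a black round holder on a post and 50 x 60 mm foot, 97 mm high, far right. Origin at its underside. Leave alone.
- screw_tray: Grey tray with three bays, 90 x 120 mm, 25 mm high, at the right. Origin at its underside. Leave alone.

How it is judged:
By the outcome, as a careful person would: the job done as asked, in the order asked, and still so for the second after the job is handed in, with the robot touching nothing.
It also fails if it takes over 64 s, if anything falls off the work surface, if the arm or the gripper's body presses on something with over 40 N, if the wrist force passes 120 N, or if a joint passes its speed limit or range.

## Robot

A 7-joint arm with a two-finger parallel gripper is mounted at the origin on the work surface. World frame = base frame: x ahead of the robot, y to its left, z up, the work surface at z = 0. Lengths are in m, angles in rad, forces in N, time in s.
With the tool pointing down it reaches from about 0.425 to 0.925 m from the base axis. Payload 6.8 kg.
Tool frame: the origin (TCP) lies at the very end of the fingers, on their centre line; the grasp point (between the pads) lies 19 mm behind it; z points along the fingers, y is the line along which they close (so a half turn about z gives the same grasp; the last joint's range is limited). The gripper opens to 85 mm and grips with 20 to 120 N. Pads are 22 mm wide; open, the fingers measure 114 mm over their backs; the gripper's body (76 mm by 85 mm) begins 54 mm behind the grasp point. The pads swing forward as they close: fully open they stand 13 mm farther back than shut.
Start: joints at [1.088, 0.477, 0.022, 1.555, -0.011, 1.109, -0.083], TCP at [0.247, -0.628, 0.201] pointing down, gripper open.
Joint ranges: [-2.96, 2.96], [-0.34, 2.1], [-1.41, 1.46], [0.24, 2.44], [-1.37, 4.51], [0.17, 1.92], [-2.96, 2.96]. Speed limits (rad/s): [2.39, 2.39, 3.14, 3.14, 3.14, 3.14, 3.14].

## Interface

Orientations are given as a unit quaternion [w, x, y, z].
In Python, from station import bot gives the robot as it stands.
- The arm moves only by the tool jog_arm, never from a script. Its argument "motion" is a list of rows, each a list of 7 numbers: the turn, a rotation vector about the tool's x, y, z in rad, then the shift along the tool's x, y, z in mm, then the finger opening in mm, from 0 to 85.4. A call has 1 to 10 rows; each row is the pose to reach, as a shift and turn from the pose commanded when the call began, along the tool's axes at that moment; what a row does not reach only later rows make up. A row lasts 1/8 s, in which the tool goes at most 62.5 mm and 10.7 degrees, less where a joint would pass 70% of its speed; a pose out of reach is approached as far as the arm can. A call with a gripper value outside its range is refused whole. The fingers move at their own pace and stop on an object; "grip_force" is the grip in N (left out, the last holds). Time passes only in rows, so rows that repeat a pose let the fingers close. It gives the time, the measured TCP pose, the force, the opening and the grip force at its end, in the units of the state.
- bot.get_obs(): the state, without advancing time (a new reading comes with each control period).
- bot.read_camera(name): name is "scene" or "side" or "wrist"; returns a dict with "pixels" (420x560x3 uint8, red, green, blue), "camera_matrix" (3x3 intrinsics, pixels), "T" (4x4, takes a point from camera to world coordinates); the wrist camera has in their place "tool_from_camera" (4x4, takes a point from camera to tool coordinates, whose origin is the TCP and whose axes are the flange's). Camera axes: x right, y down, z forward; pixel columns grow to the right and rows downward; lengths in m; the calibration is good to about 2 mm. A picture is of the moment at which its call begins: read the wrist's pose just before it. There is no depth.
- bot.hand_in(): hands the job in; it is judged then, once.
Trained networks look in a picture, given as the dict that the camera call returned (one of the last four; its "shot" number tells which), for a name from the list of things; names that differ only in an ending like _2 or _b are one class to them, and where a whole thing is asked for, a point or a joint stands for the part that bears it (a point fixed in the world has none). Each returns a list of dicts, best first, with "score" (0 to 1); they miss things now and then, are a little off and sometimes report something else, mostly with a low value. They report only what shows in the picture. A call takes as long as a camera call.
- bot.spot_in(thing, picture): "xy" ([column, row] in pixels, amid what is visible of it).
- bot.tip_of(thing, picture): "xy" ([column, row] in pixels: a listed point, or the origin of a listed thing).
The state is a dict: "t": time; "q": joint angles; "joint_vel": joint speeds; "joint_torque": joint torques, N m; "eef_pos": TCP position; "tool_rot": TCP orientation; "contact_force": force on the tool from outside, world axes, zero at the start; "torque": the same for the moment, N m; "gripper_width": opening from 0.0 (shut) to 1.0 (fully open); "grasp_force": force on a finger pad.
Only numpy, scipy, OpenCV 4.12 (cv2) and the standard library are available. Lean on these libraries where they do the work, as an engineer would, in place of code of your own. Each camera call takes 0.05 s, during which the arm holds its last target. There are 200 camera calls.

## Working session

There is one attempt and no reset: what is moved stays moved. The work goes in short steps, Python scripts to look and compute and a tool call to move; the robot and the scene stay as the last step left them, time stands still between calls to the robot, and variables do not carry over. Pictures are saved under pics/ and viewed, at most 10 in all, crops included, and the job is handed in when it is done.

Besides the shell and the picture viewer there is one more tool, called after ">>>" as name(argument=value, ...) on one line, values as JSON. jog_arm: Moves the arm, as the interface text tells. Its arguments: {"type":"object","properties":{"motion":{"type":"array"},"grip_force":{"type":"number"}},"required":["motion"]}

```bash
mkdir -p pics; cat > h.py <<'E'
import numpy as np, cv2
from scipy.spatial.transform import Rotation as R
from station import bot
PTS=["pin_left","pin_right","lid_centre","spot_near_left","spot_near_right","spot_far_left","spot_far_right"]
Z=dict(pin_left=.065,pin_right=.065)
def pose(o):
    w,x,y,z=o["tool_rot"]; T=np.eye(4); T[:3,:3]=R.from_quat([x,y,z,w]).as_matrix(); T[:3,3]=o["eef_pos"]; return T
def shot(n):
    o=bot.get_obs(); p=bot.read_camera(n)
    T=pose(o)@np.array(p["tool_from_camera"]) if n=="wrist" else np.array(p["T"])
    return p,T
def px2w(p,T,xy,z):
    d=T[:3,:3]@np.linalg.solve(np.array(p["camera_matrix"]),[xy[0],xy[1],1]); return T[:3,3]+d*(z-T[2,3])/d[2]
def find(p,T,names,zl=.067):
    r={}
    for k in names:
        f=bot.tip_of(k,p)
        if f: r[k]=px2w(p,T,f[0]["xy"],Z.get(k,zl)); print(k,np.round(f[0]["xy"]),np.round(r[k]*1000,1)[:2],round(f[0]["score"],2))
    return r
def save(p,n): cv2.imwrite(f"pics/{n}.png",p["pixels"][:,:,::-1])
E
python3 - <<'E'
from h import *
o=bot.get_obs(); print(o); print(np.round(pose(o),3))
for c in("scene","side"):
    p,T=shot(c); save(p,c); print(c,np.round(T,2)); find(p,T,PTS)
E
```

```text
{'t': 0.0, 'q': array([ 1.0878989 ,  0.47778799,  0.0223442 ,  1.55643644, -0.0115475 ,
        1.10931428, -0.08313883]), 'joint_vel': array([ 0.00203252,  0.00115693, -0.00010015,  0.00058493,  0.00022705,
       -0.00063749, -0.00050028]), 'joint_torque': array([-1.70664640e-03, -5.96440065e+01,  1.60794385e+00, -2.81187469e+01,
        1.26394123e-02,  9.33362375e-03,  3.44274497e-05]), 'eef_pos': array([ 0.24686458, -0.62754454,  0.19984031]), 'tool_rot': array([-8.83387702e-04,  9.82495715e-01,  1.86282963e-01, -2.15603572e-04]), 'contact_force': array([-0.47803445,  0.00960098, -0.46001177]), 'torque': array([ 0.0159887 , -0.01349403, -0.02048413]), 'grasp_force': 0.0, 'gripper_width': 0.9984929612297463}
[[ 0.931  0.366 -0.001  0.247]
 [ 0.366 -0.931  0.002 -0.628]
 [-0.    -0.002 -1.     0.2  ]
 [ 0.     0.     0.     1.   ]]
scene [[-0.04  0.83 -0.55  1.17]
 [ 1.    0.04 -0.03 -0.  ]
 [-0.   -0.56 -0.83  0.9 ]
 [ 0.    0.    0.    1.  ]]
pin_left [341. 229.] [664.5 115.3] 0.9
pin_right [292. 212.] [621.  -10.5] 0.56
lid_centre [327. 190.] [547.9  81.3] 0.96
spot_near_left [360. 181.] [512.6 171.6] 0.65
spot_near_right [318. 166.] [465.2  58. ] 0.67
spot_far_left [340. 214.] [622.5 114.3] 0.65
spot_far_right [330. 189.] [541.6  88.1] 0.66
side [[ 0.98 -0.16  0.14  0.45]
 [-0.21 -0.68  0.7  -0.86]
 [-0.02 -0.72 -0.7   0.95]
 [ 0.    0.    0.    1.  ]]
pin_left [287. 190.] [668.4 105.7] 0.7
pin_right [281. 224.] [621.4 -22.1] 0.87
lid_centre [243. 200.] [538.6  89.2] 0.69
spot_near_left [235. 180.] [528.9 179.1] 0.7
spot_near_right [233. 187.] [520.7 153. ] 0.71
spot_far_left [272. 190.] [625.8 115.4] 0.66
spot_far_right [260. 222.] [568.2  -1.6] 0.8
```

View pics/scene.png

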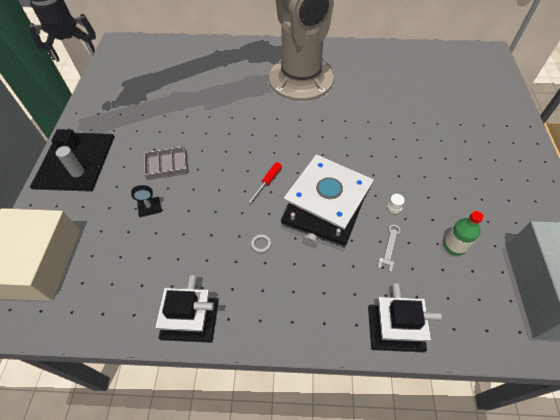

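View pics/side.png

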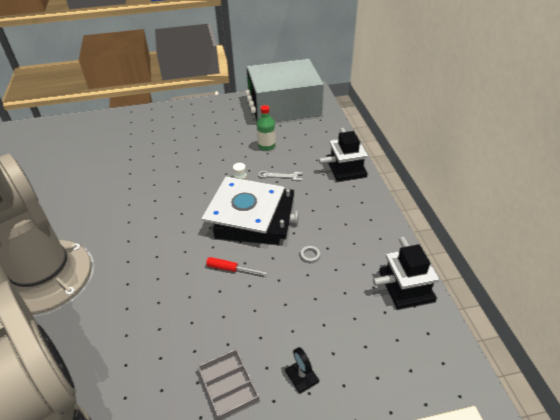

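The lid lies at about (550, 85) mm with the chamber turned about 20° clockwise. The scene view shows the lid's spots near (320,165), (360,181), (302,196) and (340,213). I'll go above it for a wrist look.

>>> jog_arm(motion=[[0,0,-0.08,50,-53,-30,0],[0,0,-0.17,97,-103,-45,0],[0,0,-0.25,144,-153,-60,0],[0,0,-0.33,191,-203,-75,0],[0,0,-0.41,238,-253,-90,0],[0,0,-0.5,285,-303,-105,0],[0,0,-0.58,332,-353,-120,0],[0,0,-0.66,379,-403,-130,0],[0,0,-0.74,426,-453,-140,0],[0,0,-0.84,470,-500,-150,0]], grip_force=40)

```text
t: 2.05
eef_pos: [0.4731, -0.0613, 0.3392]
tool_rot: [0.001, 0.82, 0.572, 0.0]
contact_force: [1.5, -1.0, 0.7]
gripper_width: -0.002
grasp_force: 0.0
```

```bash
python3 - <<'E'
from h import *
o=bot.get_obs(); print(o["t"],o["q"],o["gripper_width"]); print(np.round(pose(o),3))
p,T=shot("wrist"); save(p,"w1"); print(np.round(p["tool_from_camera"],3)); find(p,T,PTS)
E
```

```text
2.05 [ 0.47037539  0.06582233 -0.4931301   1.7916806   0.03307031  1.29088939
 -0.38429922] -0.0023740257849635756
[[ 0.346  0.938  0.001  0.473]
 [ 0.938 -0.346 -0.001 -0.061]
 [-0.     0.001 -1.     0.339]
 [ 0.     0.     0.     1.   ]]
[[ 0.001 -0.962 -0.273  0.07 ]
 [ 1.     0.001  0.001 -0.   ]
 [-0.001 -0.273  0.962 -0.173]
 [ 0.     0.     0.     1.   ]]
pin_left [378.   5.] [670.8 110.3] 0.82
pin_right [369. 107.] [626.7  -7.7] 0.9
lid_centre [291.  60.] [540.9  87.7] 0.79
spot_near_left [252.   6.] [515.7 165.7] 0.97
spot_near_right [242. 102.] [458.5  61.3] 0.92
spot_far_left [341.  19.] [620.8 111.3] 0.64
spot_far_right [327. 113.] [567.3   5.4] 0.98
```

>>> jog_arm(motion=[[0,0,0,30,-25,35,0],[0.05,0,0,60,-52,75,0],[0.1,0,0,90,-80,115,0],[0.15,0,0,110,-95,155,0],[0.15,0,0,120,-107,189,0],[0.15,0,0,120,-107,189,0],[0.15,0,0,120,-107,189,0]])

```text
t: 3.32
eef_pos: [0.4153, 0.0857, 0.1504]
tool_rot: [-0.061, 0.819, 0.568, -0.042]
contact_force: [0.5, 0.6, -0.5]
gripper_width: -0.002
grasp_force: 0.0
```

```bash
python3 - <<'E'
from h import *
o=bot.get_obs(); print(o["t"],o["q"],o["contact_force"]); print(np.round(pose(o),3))
p,T=shot("wrist"); save(p,"w2"); find(p,T,PTS)
E
```

```text
3.325 [ 0.264268    0.26481168 -0.61821707  2.05407581  0.06740389  0.98495767
 -0.74436209] [ 0.47246984  0.57636022 -0.53666517]
[[ 0.35   0.926 -0.139  0.415]
 [ 0.937 -0.346  0.052  0.086]
 [ 0.    -0.148 -0.989  0.15 ]
 [ 0.     0.     0.     1.   ]]
lid_centre [439. 162.] [539.4  88.3] 0.89
spot_near_right [353. 222.] [460.7  60.9] 0.93
spot_far_left [550.  92.] [620.8 112.1] 0.91
spot_far_right [493. 246.] [564.    4.7] 0.58
```

View pics/w2.png

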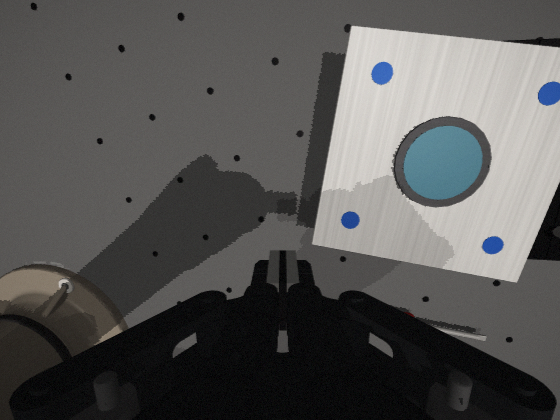

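The near edge runs from about (347,25) to (313,243) with the near-right spot at (350,219). The fingertip is just clear of it, so I'll lower it.

>>> jog_arm(motion=[[0,0,0,0,5,32,0],[0,0,0,0,9,62,0],[0,0,0,0,12,82,0],[0,0,0,0,14,93,0],[0,0,0,0,14,93,0],[0,0,0,0,14,93,0]])

```text
t: 4.47
eef_pos: [0.4148, 0.0869, 0.056]
tool_rot: [-0.061, 0.819, 0.569, -0.042]
contact_force: [0.8, -0.1, 1.0]
gripper_width: -0.003
grasp_force: 0.0
```

```bash
python3 - <<'E'
from h import *
o=bot.get_obs(); print(o["t"],o["q"],o["contact_force"]); print(np.round(pose(o),3))
E
```

```text
4.475 [ 0.20192336  0.41771698 -0.57300722  2.13044864  0.17948612  0.77781937
 -0.8354677 ] [ 0.76968739 -0.10307453  1.04505037]
[[ 0.349  0.927 -0.139  0.415]
 [ 0.937 -0.345  0.052  0.087]
 [ 0.001 -0.148 -0.989  0.056]
 [ 0.     0.     0.     1.   ]]
```

>>> jog_arm(motion=[[0,0,0,0,4,-0.6,0],[0,0,0,0,7,-1,0],[0,0,0,0,9,-1.3,0],[0,0,0,0,11,-1.6,0],[0,0,0,0,13,-2,0],[0,0,0,0,15,-2.2,0],[0,0,0,0,17,-2.5,0],[0,0,0,0,19,-2.8,0]])

```text
t: 5.48
eef_pos: [0.4323, 0.0799, 0.0553]
tool_rot: [-0.062, 0.819, 0.569, -0.043]
contact_force: [0.4, -0.2, -0.6]
gripper_width: -0.002
grasp_force: 0.0
```

```bash
python3 - <<'E'
from h import *
for c in("scene","side","wrist"):
    p,T=shot(c); print(c); find(p,T,PTS)
save(p,"w3")
E
```

```text
scene
pin_left [340. 229.] [666.4 112.5] 0.76
pin_right [292. 214.] [626.5 -10.8] 0.91
lid_centre [324. 162.] [450.3  72.3] 0.74
spot_near_left [357. 180.] [510.2 163.1] 0.6
spot_near_right [321. 164.] [455.4  64.2] 0.7
spot_far_left [338. 217.] [631.  106.8] 0.59
spot_far_right [300. 194.] [563.3   7.9] 0.75
side
pin_left [288. 191.] [670.3 100.4] 0.94
pin_right [285. 222.] [632.4 -17.5] 0.7
lid_centre [241. 198.] [533.8 101.7] 0.97
spot_near_left [235. 182.] [529.4 172.6] 0.8
spot_near_right [215. 213.] [457.2  58.6] 0.9
spot_far_left [272. 190.] [624.6 111.3] 0.55
spot_far_right [257. 218.] [564.8  13.4] 0.94
wrist
lid_centre [469. 182.] [538.9  88.4] 0.67
spot_near_left [378.  36.] [515.3 168.7] 0.71
spot_near_right [330. 264.] [458.9  65.1] 0.62
spot_far_right [551. 310.] [564.1   6.2] 0.82
```

>>> jog_arm(motion=[[0,0,0,0,2,-0.3,0],[0,0,0,0,4,-0.6,0],[0,0,0,0,6,-0.9,0],[0,0,0,0,8,-1.2,0],[0,0,0,0,10,-1.5,0]])

```text
t: 7.3
eef_pos: [0.4418, 0.0764, 0.0553]
tool_rot: [-0.062, 0.819, 0.569, -0.043]
contact_force: [0.6, 0.2, 0.2]
gripper_width: 0.003
grasp_force: 0.0
```

```bash
python3 - <<'E'
from h import *
p,T=shot("wrist"); find(p,T,PTS)
save(p,"w4")
E
```

```text
spot_near_left [357.  36.] [516.1 168.8] 0.88
spot_near_right [313. 263.] [459.1  64.8] 0.62
spot_far_right [532. 308.] [564.9   6.2] 0.67
```

View pics/w4.png

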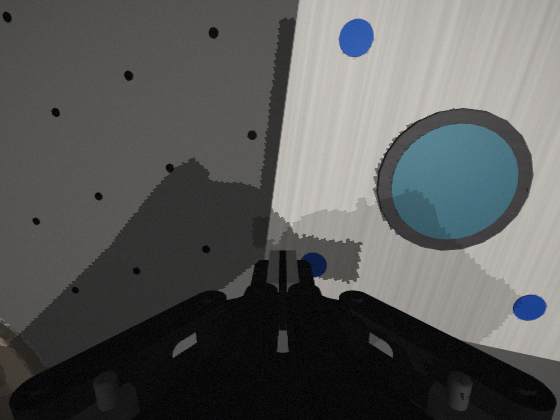

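```bash
python3 - <<'E'
from h import *
ims=[]
for c,(a,b) in dict(scene=(270,130),side=(180,160)).items():
    p,T=shot(c); ims.append(cv2.resize(p["pixels"][b:b+100,a:a+130],None,fx=3,fy=4.5,interpolation=cv2.INTER_CUBIC) if 0 else cv2.resize(p["pixels"][b:b+140,a:a+130],None,fx=3,fy=3,interpolation=cv2.INTER_CUBIC))
    q=np.linalg.inv(T)@np.append(bot.get_obs()["eef_pos"],1); u=np.array(p["camera_matrix"])@(q[:3]/q[2]); print(c,u,(u[:2]-[a,b])*3)
cv2.imwrite("pics/z.png",np.hstack(ims)[:,:,::-1])
E
```

```text
scene [324.61255705 162.80825828   1.        ] [163.83767114  98.42477483]
side [209.18836111 212.32349471   1.        ] [ 87.56508332 156.97048413]
```

View pics/z.png

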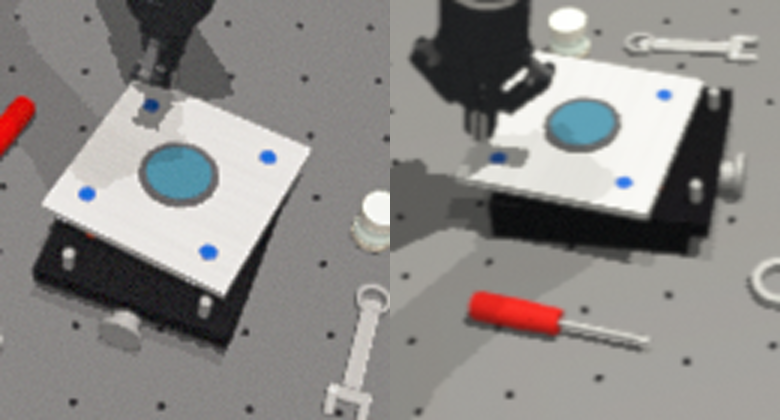

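```bash
python3 - <<'E'
from h import *
p,T=shot("wrist"); K=np.array(p["camera_matrix"]); C=np.linalg.inv(np.array(p["tool_from_camera"])); print(K[0,0])
for x in(.011,-.011):
  for z in(0,-.01,-.02,-.03):
    q=C@[x,.0,z,1]; print(x,z,np.round((K@(q[:3]/q[2]))[:2],1))
for c in("scene","side"):
    p,T=shot(c)
    print(c,T[:3,3],np.array(p["camera_matrix"])[0,0]); 
    for z in(0,-.02,-.03):
        q=np.linalg.inv(T)@pose(bot.get_obs())@[0,0,z,1]; print((np.array(p["camera_matrix"])@(q[:3]/q[2]))[:2])
E
```

```text
293.24497685569474
0.011 0 [281.9 229.4]
0.011 -0.01 [281.9 234.9]
0.011 -0.02 [281.9 241. ]
0.011 -0.03 [281.9 247.9]
-0.011 0 [281.9 261.9]
-0.011 -0.01 [281.9 269. ]
-0.011 -0.02 [281.9 276.8]
-0.011 -0.03 [281.9 285.7]
scene [ 1.17168392e+00 -5.48084041e-05  9.04147294e-01] 388.94438763455724
[324.60208675 162.81232911]
[324.81143477 158.94803817]
[324.91871749 156.96773934]
side [ 0.45274415 -0.861538    0.94728845] 466.85237765234325
[209.20116926 212.32387576]
[209.36336495 207.20731369]
[209.44583038 204.6058912 ]
```

The finger's real end is about 20–30 mm behind the nominal TCP. In the crop its shadow lies on the lid, with the tip at about (480,135) in the side crop, against (477,157) predicted. It passed over the lid without touching. I'll back off, go lower and push again.

>>> jog_arm(motion=[[0,0,0,0,-10,1.5,0],[0,0,0,0,-20,3,0],[0,0,0,0,-28,4,0],[0,0,0,0,-28,4,0],[0,0,0,0,-26,17,0],[0,0,0,0,-24,31,0],[0,0,0,0,-24,31,0]])

```text
t: 8.82
eef_pos: [0.4139, 0.0862, 0.0268]
tool_rot: [-0.062, 0.819, 0.569, -0.044]
contact_force: [0.1, 0.2, 0.4]
gripper_width: -0.003
grasp_force: 0.0
```

```bash
python3 - <<'E'
from h import *
ims=[]
o=bot.get_obs();print(o["q"])
for c,(a,b) in dict(scene=(270,130),side=(180,160)).items():
    p,T=shot(c); ims.append(cv2.resize(p["pixels"][b:b+100,a:a+100],None,fx=4,fy=4,interpolation=cv2.INTER_CUBIC))
cv2.imwrite("pics/z2.png",np.hstack(ims)[:,:,::-1])
E
```

```text
[ 0.17862333  0.47051833 -0.54839229  2.14551764  0.217242    0.71926263
 -0.86339182]
```

View pics/z2.png

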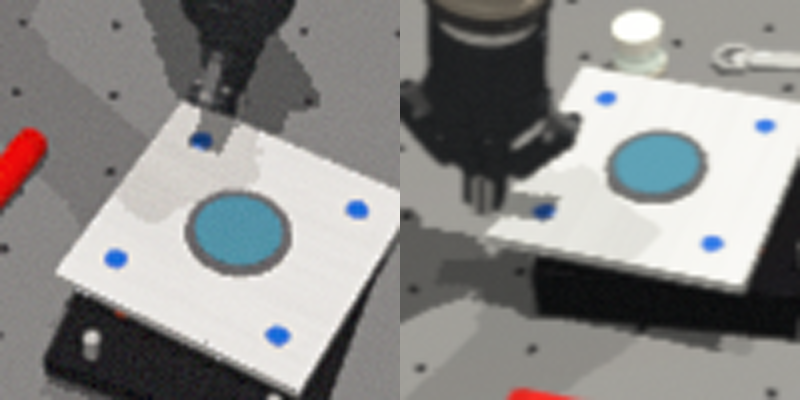

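>>> jog_arm(motion=[[0,0,0,0,2,4,0],[0,0,0,0,5,3.3,0],[0,0,0,0,7,3,0],[0,0,0,0,9,2.7,0],[0,0,0,0,11,2.4,0],[0,0,0,0,13,2.1,0],[0,0,0,0,15,1.8,0]])

```text
t: 9.8
eef_pos: [0.4241, 0.0802, 0.0237]
tool_rot: [-0.063, 0.819, 0.569, -0.047]
contact_force: [-10.7, -1.7, 7.0]
gripper_width: 0.001
grasp_force: 5.7
```

```bash
python3 - <<'E'
from h import *
print(bot.get_obs()["contact_force"])
for c in("scene","side","wrist"):
    p,T=shot(c); print(c); find(p,T,PTS)
E
```

```text
[-10.72138376  -1.68829055   6.97823176]
scene
pin_left [341. 230.] [669.2 114.4] 0.75
pin_right [292. 212.] [621.2  -9.5] 0.72
lid_centre [330. 190.] [544.9  89.4] 0.93
spot_near_left [358. 181.] [512.8 166.4] 0.75
spot_near_right [318. 166.] [462.3  57.7] 0.95
spot_far_left [342. 215.] [625.3 118.2] 0.97
spot_far_right [301. 197.] [573.6  11. ] 0.92
side
pin_left [287. 192.] [666.2  97.5] 0.79
pin_right [280. 222.] [621.6 -15. ] 0.96
lid_centre [229. 384.] [ 427.6 -426.5] 0.74
spot_near_left [233. 186.] [519.  157.4] 0.88
spot_near_right [217. 214.] [461.4  53.2] 0.97
spot_far_left [275. 188.] [634.7 122. ] 0.57
spot_far_right [263. 222.] [577.   -6.4] 0.6
wrist
spot_near_right [368. 290.] [468.6  61.9] 0.89
```

>>> jog_arm(motion=[[0,0,0,0,-6,1,0],[0,0,0,0,-12,2,0],[-0.05,0,0,0,-12,2,0],[-0.1,0,0,0,-12,5,0],[-0.1,0,0,0,-11,11,0],[-0.1,0,0,0,-11,11,0]])

```text
t: 11.75
eef_pos: [0.4172, 0.0857, 0.0147]
tool_rot: [-0.021, 0.821, 0.571, -0.015]
contact_force: [0.9, 0.2, -0.1]
gripper_width: -0.0
grasp_force: 0.0
```

```bash
python3 - <<'E'
from h import *
o=bot.get_obs();print(o["q"],o["contact_force"]);print(np.round(pose(o),3))
p,T=shot("wrist");find(p,T,PTS)
E
```

```text
[ 0.09886771  0.44215964 -0.49722612  2.21517204  0.31123401  0.5937671
 -0.98105175] [ 0.89527474  0.23529876 -0.12425192]
[[ 0.349  0.936 -0.048  0.417]
 [ 0.937 -0.348  0.018  0.086]
 [-0.    -0.051 -0.999  0.015]
 [ 0.     0.     0.     1.   ]]
spot_near_left [461.   0.] [516.7 169.3] 0.57
spot_near_right [403. 302.] [469.3  60.7] 0.64
```

>>> jog_arm(motion=[[0,0,0,0,4,-0.2,0],[0,0,0,0,7,-0.3,0],[0,0,0,0,9,-0.5,0],[0,0,0,0,11,-0.6,0],[0,0,0,0,13,-0.7,0],[0,0,0,0,15,-0.8,0],[0,0,0,0,17,-0.9,0]])

```text
t: 13.02
eef_pos: [0.4309, 0.0788, 0.0144]
tool_rot: [-0.021, 0.821, 0.57, -0.016]
contact_force: [-6.6, 0.3, 0.7]
gripper_width: 0.002
grasp_force: 2.5
```

```bash
python3 - <<'E'
from h import *
print(bot.get_obs()["contact_force"])
for c in("scene","side","wrist"):
    p,T=shot(c); print(c); find(p,T,PTS)
E
```

```text
[-6.55517926  0.25731153  0.65765843]
scene
pin_left [340. 228.] [661.5 111.2] 0.6
pin_right [320. 169.] [472.4  62.3] 0.54
lid_centre [398. 209.] [600.3 262.8] 0.7
spot_near_left [356. 181.] [511.7 160.3] 0.93
spot_near_right [320. 169.] [474.4  62.7] 0.68
spot_far_left [389. 252.] [727.4 226.2] 0.18
spot_far_right [301. 200.] [582.3  11. ] 0.8
side
pin_left [288. 189.] [671.1 107.6] 0.75
pin_right [280. 222.] [622.  -13.2] 0.89
lid_centre [248. 198.] [554.1  98.1] 0.74
spot_near_left [232. 181.] [521.4 178.1] 0.62
spot_near_right [218. 214.] [464.6  52.5] 0.92
spot_far_left [273. 185.] [632.6 134.6] 0.84
spot_far_right [266. 219.] [587.6   4.9] 0.88
wrist
lid_centre [548. 176.] [549.9  91.3] 0.95
spot_near_right [376. 302.] [472.5  58.1] 0.66
```

>>> jog_arm(motion=[[0,0,0,0,2,-0.1,0],[0,0,0,0,4,-0.2,0],[0,0,0,0,6,-0.3,0],[0,0,0,0,7.5,-0.4,0],[0,0,0,0,9,-0.5,0]])

```text
t: 14.85
eef_pos: [0.4391, 0.0755, 0.0145]
tool_rot: [-0.021, 0.821, 0.57, -0.017]
contact_force: [-5.9, -0.9, 2.3]
gripper_width: 0.004
grasp_force: 2.8
```

```bash
python3 - <<'E'
from h import *
print(bot.get_obs()["contact_force"])
for c in("scene","side","wrist"):
    p,T=shot(c); print(c); find(p,T,PTS)
E
```

```text
[-5.86378838 -0.91203278  2.29784497]
scene
pin_left [339. 230.] [667.4 110. ] 0.6
pin_right [292. 216.] [630.8 -10.7] 0.78
lid_centre [331. 190.] [544.8  92.6] 0.77
spot_near_left [357. 181.] [512.7 162.7] 0.59
spot_near_right [318. 172.] [486.8  56.8] 0.59
spot_far_left [346. 221.] [641.6 127.8] 0.71
spot_far_right [305. 200.] [580.9  23. ] 0.93
side
pin_left [289. 192.] [670.   95.3] 0.9
pin_right [282. 221.] [628.  -11.9] 0.8
lid_centre [247. 196.] [552.5 105.3] 0.66
spot_near_left [235. 183.] [527.5 167.6] 0.58
spot_near_right [223. 215.] [477.4  44.7] 0.77
spot_far_left [266. 146.] [649.  324.2] 0.74
spot_far_right [270. 218.] [597.6   3.3] 0.55
wrist
pin_right [376. 298.] [481.3  55.5] 0.6
spot_near_right [375. 297.] [480.9  57.4] 0.72
```

>>> jog_arm(motion=[[0,0,0,0,1,0,0],[0,0,0,0,2,-0.1,0],[0,0,0,0,3,-0.1,0]])

```text
t: 16.42
eef_pos: [0.441, 0.0747, 0.0143]
tool_rot: [-0.021, 0.821, 0.571, -0.017]
contact_force: [-9.7, 0.6, 1.7]
gripper_width: -0.001
grasp_force: 4.7
```

>>> jog_arm(motion=[[0,0,0,0,1,0,0],[0,0,0,0,2,-0.1,0]])

```text
t: 16.68
eef_pos: [0.441, 0.0746, 0.0139]
tool_rot: [-0.022, 0.82, 0.571, -0.018]
contact_force: [-12.9, 3.7, 2.9]
gripper_width: -0.003
grasp_force: 6.9
```

>>> jog_arm(motion=[[0,0,0,0,-8,0.5,0],[0,0,0,0,-18,1,0],[0,0,0,0,-18,-40,0],[-0.03,0,0,0,-18,-90,0],[-0.05,0,0,10,0,-145,0],[-0.05,0,0,20,20,-200,0],[-0.05,0,0,34,40,-250,0],[-0.05,0,0,34,60,-300,0],[-0.05,0,0,34,60,-329,0],[-0.05,0,0,34,60,-329,0]])

```text
t: 17.92
eef_pos: [0.5311, 0.0806, 0.3433]
tool_rot: [0.001, 0.821, 0.571, 0.003]
contact_force: [-0.4, -0.5, -0.2]
gripper_width: 0.006
grasp_force: 0.0
```

```bash
cat >> h.py <<'E'
def kabsch(L,W):
    L=np.array(L);W=np.array(W);l=L-L.mean(0);w=W-W.mean(0)
    a=np.arctan2((l[:,0]*w[:,1]-l[:,1]*w[:,0]).sum(),(l*w).sum()); c,s=np.cos(a),np.sin(a); Q=np.array([[c,-s],[s,c]])
    t=W.mean(0)-Q@L.mean(0); return np.degrees(a),t,np.round((L@Q.T+t-W)*1000,1)
SP=dict(spot_near_left=(-.06,.06),spot_near_right=(-.06,-.06),spot_far_left=(.06,.06),spot_far_right=(.06,-.06),lid_centre=(0,0))
PN=dict(pin_left=(.095,.062),pin_right=(.095,-.062))
E
python3 - <<'E'
from h import *
o=bot.get_obs();print(o["t"],o["contact_force"]);print(np.round(pose(o),3))
p,T=shot("wrist");save(p,"w5");r=find(p,T,PTS)
for D in(SP,PN):
    k=[n for n in D if n in r]; print(kabsch([D[n] for n in k],[r[n][:2] for n in k]))
E
```

```text
17.925 [-0.38355689 -0.54492259 -0.22059404]
[[ 0.349  0.937  0.006  0.531]
 [ 0.937 -0.349  0.001  0.081]
 [ 0.003  0.005 -1.     0.343]
 [ 0.     0.     0.     1.   ]]
pin_left [359. 126.] [665.8 113.4] 0.9
pin_right [357. 209.] [627.3  -7. ] 0.81
lid_centre [294. 163.] [558.6  96.3] 0.94
spot_near_left [256. 123.] [525.  170.5] 0.71
spot_near_right [263. 204.] [490.5  53.6] 0.77
spot_far_left [334. 122.] [632.5 132.3] 0.87
spot_far_right [337. 204.] [599.7  12.1] 0.71
(np.float64(-17.96438106850535), array([0.56126324, 0.09296067]), array([[-2.3, -2. ],
       [-4.8,  0.7],
       [ 4.4, -0.8],
       [ 0.2,  5.3],
       [ 2.6, -3.3]]))
(np.float64(-17.76064266838016), array([0.55606716, 0.0821876 ]), array([[-0.4, -1.1],
       [ 0.4,  1.1]]))
```

View pics/w5.png

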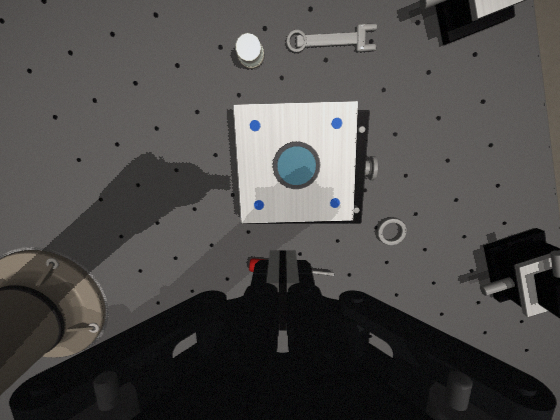

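```bash
cat >> h.py <<'E'
def blobs(p,T,zl=.067):
    I=p["pixels"]; h=cv2.cvtColor(I,cv2.COLOR_RGB2HSV); m=cv2.inRange(h,(108,150,60),(130,255,255))
    n,_,s,c=cv2.connectedComponentsWithStats(m); W=[px2w(p,T,c[i],zl) for i in range(1,n) if s[i,4]>30]
    return np.array(W)
E
python3 - <<'E'
from h import *
p,T=shot("wrist"); W=blobs(p,T); print(np.round(W*1000,1))
w=[]
C=np.array([.558,.088])
for n in list(SP)[:4]:
    a=np.radians(-20); g=C+np.array([[np.cos(a),-np.sin(a)],[np.sin(a),np.cos(a)]])@SP[n]; w.append(W[np.argmin(np.hypot(*(W[:,:2]-g).T)),:2])
print(kabsch(list(SP.values())[:4],w))
a,b=220,90
cv2.imwrite("pics/z5.png",cv2.resize(p["pixels"][b:b+145,a:a+160],None,fx=4.1,fy=4.1,interpolation=cv2.INTER_CUBIC)[:,:,::-1])
E
```

```text
[[635.2 129.6  67. ]
 [522.  168.4  67. ]
 [483.3  55.   67. ]
 [596.7  16.1  67. ]]
(np.float64(-18.87518866235632), array([0.55930099, 0.09226975]), array([[-0.1,  0.1],
       [-0.2, -0.1],
       [ 0.3,  0.1],
       [-0. , -0. ]]))
```

View pics/z5.png

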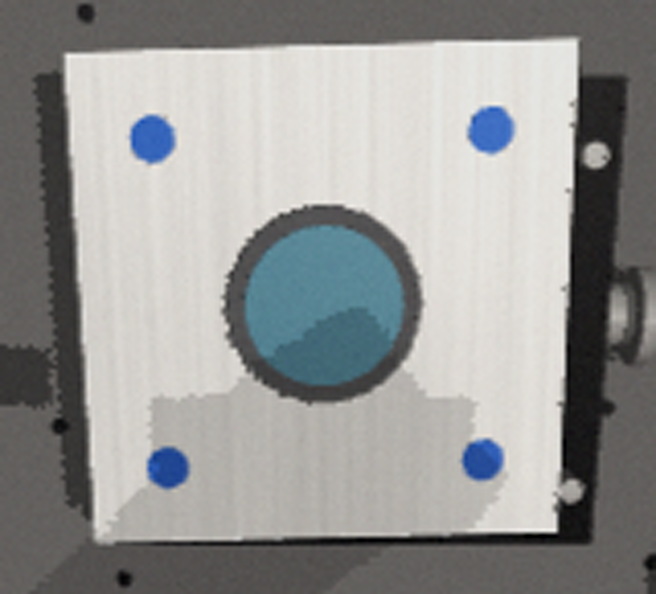

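The picture shows the lid nearly square. The right pin at (571,491) touches the far edge and the left pin at (596,156) has a gap of about 2 mm. I'll measure the pins in the lid's frame.

```bash
python3 - <<'E'
from h import *
p,T=shot("wrist"); I=p["pixels"]; 
g=cv2.cvtColor(I,cv2.COLOR_RGB2GRAY); 
a=np.radians(-18.875); Q=np.array([[np.cos(a),-np.sin(a)],[np.sin(a),np.cos(a)]]); t=np.array([.5593,.09227])
m=np.zeros_like(g); m[100:235,340:372]=255
for c in((365.4,128),(359.3,209.8)):
    x,y=int(c[0]),int(c[1]); s=g[y-4:y+6,x-3:x+5].astype(int); print(s)
    w=np.clip(s-110,0,None)*1.; yy,xx=np.mgrid[y-4:y+6,x-3:x+5]; 
    for cc in(c,((w*xx).sum()/w.sum(),(w*yy).sum()/w.sum())):
        print(np.round(cc,1),np.round(Q.T@(px2w(p,T,cc,.065)[:2]-t)*1000,1))
E
```

```text
[[ 39  52  64  68  48  39  35  36]
 [ 65 124 181 179 165  93  35  33]
 [110 180 178 174 181 165  81  35]
 [140 179 180 177 175 164  89  34]
 [144 176 178 179 176 161 111  35]
 [118 172 170 176 167 101  51  32]
 [ 71 146 168 166 156  77  35  34]
 [ 42  47  65  77  33  35  32  38]
 [ 30  34  34  34  31  36  36  33]
 [ 31  34  29  36  35  36  37  36]]
[365.4 128. ] [99.2 49.5]
[364.7 127.4] [98.1 50.3]
[[151  53  49  39  24  24  22  16]
 [158  57  61  59  46  24  20  22]
 [112  80 143 168 145  81  22  23]
 [118 170 170 165 162 113  50  20]
 [137 167 163 165 151  90  73  20]
 [151 155 158 160 162 144  41  20]
 [ 96 156 154 153 147 105  17  18]
 [ 47  65 112 110  68  21  21  24]
 [ 42  21  15  22  24  19  22  15]
 [ 46  19  23  22  21  22  20  21]]
[359.3 209.8] [ 96.  -74.4]
[358.2 208.8] [ 94.2 -72.8]
```

The lid has turned about 1.7° too far, leaving a 3 mm gap at the left pin, and it sits about 8 mm left. A push to the right on its left edge, just far of the middle, mends both. Next I'll place the finger there.

>>> jog_arm(motion=[[0,0,0,50,15,30,0],[0,0,0,100,30,60,0],[0,0,0,134,41,90,0],[0,0,0,134,41,140,0],[0,0,0,134,41,190,0],[0,0,0,134,41,235,0],[0,0,0,134,41,270,0],[0,0,0,134,41,300,0],[0,0,0,134,41,322,0],[0,0,0,134,41,322,0]])

```text
t: 19.68
eef_pos: [0.6135, 0.1909, 0.0169]
tool_rot: [-0.0, 0.821, 0.571, -0.002]
contact_force: [-0.5, -1.0, -0.3]
gripper_width: 0.003
grasp_force: 0.0
```

```bash
python3 - <<'E'
from h import *
o=bot.get_obs();print(o["t"],o["q"],o["contact_force"]);print(np.round(pose(o),3))
a=np.radians(-18.875); Q=np.array([[np.cos(a),-np.sin(a)],[np.sin(a),np.cos(a)]]); print("in lid",Q.T@(o["eef_pos"][:2]-[.5593,.0923]))
ims=[]
for c,(a,b) in dict(scene=(290,140),side=(200,150)).items():
    p,T=shot(c); ims.append(cv2.resize(p["pixels"][b:b+110,a:a+100],None,fx=4,fy=4,interpolation=cv2.INTER_CUBIC))
cv2.imwrite("pics/z6.png",np.hstack(ims)[:,:,::-1])
E
```

```text
19.675 [-0.04659323  0.68871992 -0.49384381  1.73802391  0.42193336  0.82555544
 -1.09290595] [-0.50753522 -0.9572469  -0.33931505]
[[ 0.348  0.937 -0.003  0.613]
 [ 0.937 -0.348 -0.001  0.191]
 [-0.002 -0.002 -1.     0.017]
 [ 0.     0.     0.     1.   ]]
in lid [0.0193693  0.11081541]
```

View pics/z6.png

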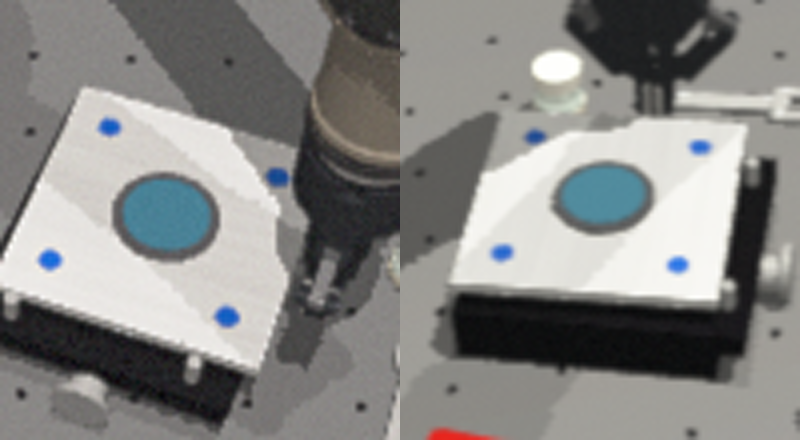

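The finger stands beside the lid's left edge, at about (320,290) in the left crop, clear of the jar and spanner. I'll push right.

>>> jog_arm(motion=[[0,0,0,-4,0,0,0],[0,0,0,-7,0,0,0],[0,0,0,-9,0,0,0],[0,0,0,-11,0,0,0],[0,0,0,-13,0,0,0],[0,0,0,-15,0,0,0]])

```text
t: 20.52
eef_pos: [0.6101, 0.1787, 0.0191]
tool_rot: [-0.0, 0.821, 0.571, 0.001]
contact_force: [2.2, 4.1, -0.3]
gripper_width: 0.003
grasp_force: 2.2
```

```bash
cat >> h.py <<'E'
def lid(p,T,zl=.067,ang=-20,C=(.558,.088)):
    W=blobs(p,T,zl); w=[];L=[]
    a=np.radians(ang); 
    for n in list(SP)[:4]:
        g=np.array(C)+np.array([[np.cos(a),-np.sin(a)],[np.sin(a),np.cos(a)]])@SP[n]
        if len(W):
            d=np.hypot(*(W[:,:2]-g).T)
            if d.min()<.025: w.append(W[np.argmin(d),:2]); L.append(SP[n])
    return kabsch(L,w) if len(w)>2 else (len(w),W)
E
python3 - <<'E'
from h import *
for c in("scene","side","wrist"):
    p,T=shot(c); print(c,lid(p,T))
E
```

```text
scene (0, array([], dtype=float64))
side (0, array([], dtype=float64))
wrist (0, array([], dtype=float64))
```

```bash
sed -i 's/(108,150,60)/(106,140,40)/; s/s\[i,4\]>30/s[i,4]>5/' h.py; python3 - <<'E'
from h import *
for c in("scene","side","wrist"):
    p,T=shot(c); print(c,lid(p,T))
E
```

```text
scene (np.float64(-19.247371794751007), array([0.55755568, 0.08843141]), array([[-0.2,  0.3],
       [-0.2,  0. ],
       [ 0.4, -0.3]]))
side (np.float64(-19.381758317375187), array([0.55790018, 0.08699371]), array([[ 0.3,  0.7],
       [-0.4, -0.8],
       [ 0.1, -0.2],
       [-0. ,  0.3]]))
wrist (1, array([[0.64047653, 0.13087231, 0.067     ]]))
```

>>> jog_arm(motion=[[0,0,0,-2,0,0,0],[0,0,0,-4,0,0,0],[0,0,0,-5,0,0,0],[0,0,0,-6,0,0,0]])

```text
t: 21.32
eef_pos: [0.6077, 0.1724, 0.0189]
tool_rot: [-0.0, 0.821, 0.571, 0.001]
contact_force: [2.7, 5.3, 1.5]
gripper_width: 0.0
grasp_force: 2.6
```

```bash
python3 - <<'E'
from h import *
for c in("scene","side","wrist"):
    p,T=shot(c); print(c,lid(p,T))
E
```

```text
scene (np.float64(-19.88222312143717), array([0.55469218, 0.08374638]), array([[ 0.3,  0.3],
       [-0.5, -0.2],
       [ 0.2, -0.1]]))
side (np.float64(-19.78767643542335), array([0.55502146, 0.08193521]), array([[-0.6,  0.3],
       [-0.1,  0.1],
       [ 0.5, -0. ],
       [ 0.2, -0.4]]))
wrist (0, array([], dtype=float64))
```

>>> jog_arm(motion=[[0,0,0,10,0,0,0],[0,0,0,15,0,-20,0],[0,0,0,15,0,-75,0],[0,0,0,10,0,-130,0],[0,0,0,-20,-10,-180,0],[0,0,0,-60,-25,-225,0],[0,0,0,-100,-40,-270,0],[0,0,0,-112,-40,-320,0],[0,0,0,-112,-40,-324,0],[0,0,0,-112,-40,-324,0]])

```text
t: 22.72
eef_pos: [0.5304, 0.0808, 0.3432]
tool_rot: [0.0, 0.821, 0.571, 0.0]
contact_force: [-0.4, -0.6, -0.1]
gripper_width: -0.001
grasp_force: 0.0
```

```bash
cat >> h.py <<'E'
def pins(p,T,ang,t):
    g=cv2.cvtColor(p["pixels"],cv2.COLOR_RGB2GRAY).astype(float)
    a=np.radians(ang); Q=np.array([[np.cos(a),-np.sin(a)],[np.sin(a),np.cos(a)]]); out={}
    for n in PN:
        c=np.array(bot.tip_of(n,p)[0]["xy"])
        # bright disc: match against 7px disc on dark ground, right of lid
        x,y=np.round(c).astype(int); s=g[y-8:y+9,x-9:x+10]; k=np.full((11,11),-1.); yy,xx=np.mgrid[-5:6,-5:6]; 
        k=np.where(xx**2+yy**2<=10,1.,np.where((xx>0),-1,0)); k-=k.mean()
        r=cv2.matchTemplate(s.astype(np.float32),k.astype(np.float32),cv2.TM_CCOEFF_NORMED); _,v,_,l=cv2.minMaxLoc(r)
        q=np.array([x-9+l[0]+5,y-8+l[1]+5.]); out[n]=np.round(Q.T@(px2w(p,T,q,.065)[:2]-t)*1000,1); print(n,c,q,round(v,2),out[n])
    return out
E
python3 - <<'E'
from h import *
o=bot.get_obs();print(np.round(pose(o),3)[:3,3])
p,T=shot("wrist"); a,t,e=lid(p,T); print(a,t,e); pins(p,T,a,t)
a,b=220,90
cv2.imwrite("pics/z7.png",cv2.resize(p["pixels"][b:b+145,a:a+160],None,fx=4.1,fy=4.1,interpolation=cv2.INTER_CUBIC)[:,:,::-1])
E
```

```text
[0.53  0.081 0.343]
-19.88264955871186 [0.55473045 0.08438381] [[-0.1 -0.1]
 [-0.1  0.1]
 [ 0.1  0.1]
 [-0.  -0.1]]
pin_left [364.4 127.6] [363. 128.] 0.79 [98.4 61.5]
pin_right [359.7 210.3] [358. 209.] 0.71 [ 98.8 -62.1]
```

View pics/z7.png

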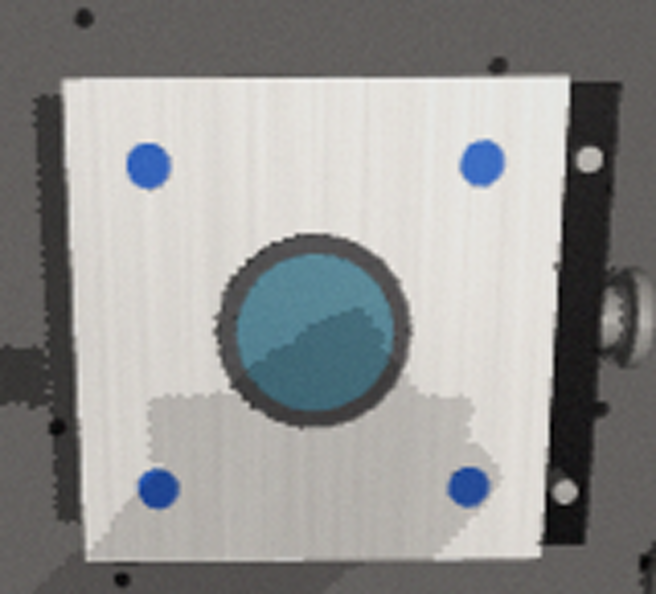

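The lid is now centred and parallel, with pins at lid y ±62 mm and a gap of about 3 mm at both. A short push near the middle of the near edge will seat it.

>>> jog_arm(motion=[[0,0,0,-2,-50,20,0],[0,0,0,-4,-100,45,0],[0,0,0,-4,-105,100,0],[0,0,0,-4,-105,155,0],[0,0,0,-4,-105,210,0],[0,0,0,-4,-105,260,0],[0,0,0,-4,-105,300,0],[0,0,0,-4,-105,325,0],[0,0,0,-4,-105,325,0]])

```text
t: 24.0
eef_pos: [0.4285, 0.1134, 0.0155]
tool_rot: [-0.001, 0.821, 0.571, -0.003]
contact_force: [-0.1, -0.3, -0.1]
gripper_width: -0.006
grasp_force: 0.0
```

>>> jog_arm(motion=[[0,0,0,0,5,0,0],[0,0,0,0,10,0,0],[0,0,0,0,13,0,0],[0,0,0,0,15,0,0],[0,0,0,0,17,0,0],[0,0,0,0,18,0,0]])

```text
t: 24.75
eef_pos: [0.448, 0.1072, 0.0176]
tool_rot: [0.0, 0.821, 0.571, 0.0]
contact_force: [0.1, 0.4, -0.9]
gripper_width: 0.001
grasp_force: 0.0
```

>>> jog_arm(motion=[[0,0,0,0,1,0,0],[0,0,0,0,2,0,0],[0,0,0,0,3,0,0],[0,0,0,0,4,0,0]])

```text
t: 25.25
eef_pos: [0.4516, 0.1058, 0.0176]
tool_rot: [0.0, 0.821, 0.571, -0.0]
contact_force: [-0.4, 0.6, 0.3]
gripper_width: 0.001
grasp_force: 0.0
```

>>> jog_arm(motion=[[0,0,0,0,1,0,0],[0,0,0,0,2,0,0],[0,0,0,0,2,0,0]])

```text
t: 25.62
eef_pos: [0.4522, 0.1054, 0.0173]
tool_rot: [-0.0, 0.821, 0.571, -0.001]
contact_force: [-4.6, 2.2, 0.3]
gripper_width: 0.0
grasp_force: 2.5
```

>>> jog_arm(motion=[[0,0,0,0,1,0,0],[0,0,0,0,2,0,0],[0,0,0,0,3,0,0]])

```text
t: 26.0
eef_pos: [0.4544, 0.104, 0.0171]
tool_rot: [-0.001, 0.821, 0.571, -0.001]
contact_force: [-7.5, 2.7, 1.6]
gripper_width: 0.001
grasp_force: 4.0
```

>>> jog_arm(motion=[[0,0,0,0,1,0,0],[0,0,0,0,2,0,0]])

```text
t: 26.25
eef_pos: [0.4544, 0.1039, 0.0167]
tool_rot: [-0.001, 0.821, 0.571, -0.003]
contact_force: [-11.3, 4.6, 2.8]
gripper_width: 0.0
grasp_force: 6.1
```

>>> jog_arm(motion=[[0,0,0,0,1.5,0,0],[0,0,0,0,3,0,0],[0,0,0,0,3,0,0]])

```text
t: 26.62
eef_pos: [0.4546, 0.1038, 0.0161]
tool_rot: [-0.003, 0.82, 0.572, -0.004]
contact_force: [-15.9, 8.0, 3.1]
gripper_width: 0.0
grasp_force: 8.8
```

>>> jog_arm(motion=[[0,0,0,0,-10,0,0],[0,0,0,0,-22,0,0],[0,0,0,0,-22,-50,0],[0,0,0,0,-22,-105,0],[0,0,0,0,0,-160,0],[0,0,0,2,30,-210,0],[0,0,0,4,60,-260,0],[0,0,0,4,78,-315,0],[0,0,0,4,78,-325,0],[0,0,0,4,78,-325,0]])

```text
t: 27.88
eef_pos: [0.5355, 0.079, 0.3429]
tool_rot: [0.001, 0.821, 0.571, 0.001]
contact_force: [0.2, -0.3, -1.2]
gripper_width: 0.002
grasp_force: 0.0
```

```bash
python3 - <<'E'
from h import *
o=bot.get_obs();print(o["t"],np.round(pose(o),3)[:3])
p,T=shot("wrist"); a,t,e=lid(p,T); print(a,t,e); pins(p,T,a,t); print(np.round(blobs(p,T)*1000,1))
a,b=220,90
cv2.imwrite("pics/z8.png",cv2.resize(p["pixels"][b:b+145,a:a+160],None,fx=4.1,fy=4.1,interpolation=cv2.INTER_CUBIC)[:,:,::-1])
E
```

```text
27.875 [[ 0.349  0.937  0.001  0.535]
 [ 0.937 -0.349 -0.     0.079]
 [ 0.     0.001 -1.     0.343]]
-19.6195846876567 [0.557446  0.0833863] [[-0.1  0.1]
 [-0.2 -0. ]
 [ 0.2  0.1]
 [ 0.1 -0.2]]
pin_left [358.4 126.8] [360. 129.] 0.67 [97.1 59.7]Traceback (most recent call last):
  File "<stdin>", line 3, in <module>
  File "h.py", line 44, in pins
    c=np.array(bot.tip_of(n,p)[0]["xy"])
               ~~~~~~~~~~~~~~~^^^
IndexError: list index out of range
```

>>> jog_arm(motion=[[0,0,0,-25,-20,45,0],[0,0,0,-49,-40,90,0],[0,0,0,-49,-40,145,0],[0,0,0,-49,-40,200,0],[0,0,0,-49,-40,245,0],[0,0,0,-49,-40,275,0],[0,0,0,-49,-40,287,0],[0,0,0,-49,-40,291,0],[0,0,0,-49,-40,291,0]])

```text
t: 29.15
eef_pos: [0.4814, 0.0471, 0.0522]
tool_rot: [0.0, 0.821, 0.571, 0.0]
contact_force: [0.8, -0.5, 0.8]
gripper_width: 0.0
grasp_force: 0.0
```

>>> jog_arm(motion=[[0,0,0,0,0,3,0],[0,0,0,0,0,6,0],[0,0,0,0,0,8,0],[0,0,0,0,0,10,0]])

```text
t: 29.65
eef_pos: [0.481, 0.0469, 0.0415]
tool_rot: [0.0, 0.821, 0.571, 0.0]
contact_force: [-1.5, 0.4, 0.4]
gripper_width: 0.001
grasp_force: 0.0
```

>>> jog_arm(motion=[[0,0,0,0,0,2,0],[0,0,0,0,0,4,0],[0,0,0,0,0,6,0]])

```text
t: 30.02
eef_pos: [0.4809, 0.0469, 0.0355]
tool_rot: [0.0, 0.821, 0.571, -0.0]
contact_force: [-1.0, 1.3, 0.8]
gripper_width: -0.004
grasp_force: 0.4
```

>>> jog_arm(motion=[[0,0,0,0,0,2,0],[0,0,0,0,0,4,0]])

```text
t: 30.28
eef_pos: [0.4807, 0.0468, 0.0318]
tool_rot: [0.0, 0.821, 0.571, -0.0]
contact_force: [-4.7, -1.2, 10.3]
gripper_width: -0.005
grasp_force: 5.6
```

>>> jog_arm(motion=[[0,0,0,0,0,1.5,0],[0,0,0,0,0,3,0],[0,0,0,0,0,4,0]])

```text
t: 30.65
eef_pos: [0.4807, 0.0466, 0.0298]
tool_rot: [0.001, 0.821, 0.571, -0.001]
contact_force: [-13.9, -3.3, 42.6]
gripper_width: 0.0
grasp_force: 22.0
```

>>> jog_arm(motion=[[0,0,0,0,0,1.5,0],[0,0,0,0,0,3,0],[0,0,0,0,0,4,0]])

```text
t: 31.02
eef_pos: [0.481, 0.0465, 0.0291]
tool_rot: [0.003, 0.821, 0.571, -0.001]
contact_force: [-28.4, -6.8, 88.5]
gripper_width: 0.003
grasp_force: 45.5
```

>>> jog_arm(motion=[[0,0,0,0,0,-10,0],[0,0,0,0,0,-40,0],[0,0,0,40,-2,-45,0],[0,0,0,85,-2,-45,0],[0,0,0,120,-2,-40,0],[0,0,0,120,-2,-25,0],[0,0,0,120,-2,-20,0],[0,0,0,120,-2,-20,0]])

```text
t: 32.02
eef_pos: [0.5201, 0.1584, 0.0428]
tool_rot: [0.0, 0.822, 0.57, -0.001]
contact_force: [0.9, 0.2, 1.1]
gripper_width: 0.001
grasp_force: 0.0
```

```bash
cat >> h.py <<'E'
def heights(C=(.5574,.0834),ang=-19.62):
    P=[];o=np.radians(ang);Q=np.array([[np.cos(o),-np.sin(o)],[np.sin(o),np.cos(o)]])
    for c in("scene","side"):
        p,T=shot(c); W=blobs(p,T,.064); P.append((T[:3,3],W))
    for n in list(SP)[:4]:
        g=np.array(C)+Q@SP[n]; r=[]
        for cam,W in P:
            if not len(W): break
            d=np.hypot(*(W[:,:2]-g).T); 
            if d.min()>.02: break
            v=W[np.argmin(d)]-cam; r.append((cam,v/np.linalg.norm(v)))
        if len(r)==2:
            A=np.stack([r[0][1],-r[1][1]],1); s=np.linalg.lstsq(A,r[1][0]-r[0][0],rcond=None)[0]
            X=(r[0][0]+s[0]*r[0][1]+r[1][0]+s[1]*r[1][1])/2; print(n,np.round(X*1000,1))
E
python3 - <<'E'
from h import *
heights()
E
```

```text
spot_near_right [480.9  45.9  66.6]
spot_far_left [633.9 118.4  66.6]
spot_far_right [593.4   6.1  66.4]
```

>>> jog_arm(motion=[[0,0,0,0,0,4,0],[0,0,0,0,0,7,0],[0,0,0,0,0,9,0],[0,0,0,0,0,11,0]])

```text
t: 32.62
eef_pos: [0.5208, 0.1599, 0.0329]
tool_rot: [0.0, 0.821, 0.571, -0.0]
contact_force: [-1.0, -0.9, 6.2]
gripper_width: 0.001
grasp_force: 3.0
```

>>> jog_arm(motion=[[0,0,0,0,0,2,0],[0,0,0,0,0,3,0],[0,0,0,0,0,4,0]])

```text
t: 33.0
eef_pos: [0.5208, 0.16, 0.0301]
tool_rot: [0.001, 0.821, 0.571, -0.0]
contact_force: [-8.5, -4.4, 27.0]
gripper_width: 0.002
grasp_force: 13.0
```

>>> jog_arm(motion=[[0,0,0,0,0,1,0],[0,0,0,0,0,1.5,0],[0,0,0,0,0,1.5,0]])

```text
t: 33.38
eef_pos: [0.5209, 0.1601, 0.03]
tool_rot: [0.001, 0.821, 0.571, -0.0]
contact_force: [-10.3, -5.5, 33.1]
gripper_width: 0.001
grasp_force: 16.6
```

>>> jog_arm(motion=[[0,0,0,0,0,-8,0],[0,0,0,0,0,-38,0],[0,0,0,0,40,-43,0],[0,0,0,1,85,-43,0],[0,0,0,1.5,120,-38,0],[0,0,0,1.5,120,-25,0],[0,0,0,1.5,120,-20,0],[0,0,0,1.5,120,-20,0]])

```text
t: 34.38
eef_pos: [0.6323, 0.1205, 0.0465]
tool_rot: [-0.001, 0.821, 0.571, -0.001]
contact_force: [0.1, 0.5, 0.8]
gripper_width: 0.002
grasp_force: 0.0
```

>>> jog_arm(motion=[[0,0,0,0,0,3,0],[0,0,0,0,0,6,0],[0,0,0,0,0,9,0],[0,0,0,0,0,12,0],[0,0,0,0,0,14,0]])

```text
t: 35.0
eef_pos: [0.6344, 0.1198, 0.0339]
tool_rot: [0.0, 0.821, 0.571, 0.0]
contact_force: [-1.7, -0.6, 8.0]
gripper_width: 0.002
grasp_force: 3.9
```

>>> jog_arm(motion=[[0,0,0,0,0,2,0],[0,0,0,0,0,3,0],[0,0,0,0,0,3,0]])

```text
t: 35.38
eef_pos: [0.6346, 0.12, 0.0313]
tool_rot: [0.0, 0.821, 0.571, 0.001]
contact_force: [-1.6, -0.2, 7.4]
gripper_width: 0.003
grasp_force: 3.8
```

>>> jog_arm(motion=[[0,0,0,0,0,2,0],[0,0,0,0,0,4,0],[0,0,0,0,0,4,0]])

```text
t: 35.75
eef_pos: [0.635, 0.1201, 0.0301]
tool_rot: [0.001, 0.821, 0.571, 0.001]
contact_force: [-8.6, -2.9, 28.5]
gripper_width: 0.005
grasp_force: 14.1
```

>>> jog_arm(motion=[[0,0,0,0,0,1.5,0],[0,0,0,0,0,1.5,0]])

```text
t: 36.0
eef_pos: [0.6351, 0.1201, 0.0299]
tool_rot: [0.001, 0.821, 0.571, 0.001]
contact_force: [-13.0, -4.9, 38.4]
gripper_width: -0.002
grasp_force: 18.7
```

>>> jog_arm(motion=[[0,0,0,0,0,-8,0],[0,0,0,0,0,-38,0],[0,0,0,-40,0,-43,0],[0,0,0,-85,1,-43,0],[0,0,0,-120,1.5,-38,0],[0,0,0,-120,1.5,-25,0],[0,0,0,-120,1.5,-20,0],[0,0,0,-120,1.5,-20,0]])

```text
t: 37.0
eef_pos: [0.5934, 0.0085, 0.0441]
tool_rot: [-0.001, 0.821, 0.572, 0.0]
contact_force: [-0.0, -0.0, -0.4]
gripper_width: -0.003
grasp_force: 0.0
```

>>> jog_arm(motion=[[0,0,0,0,0,3,0],[0,0,0,0,0,6,0],[0,0,0,0,0,9,0],[0,0,0,0,0,12,0],[0,0,0,0,0,14,0]])

```text
t: 37.62
eef_pos: [0.5938, 0.0067, 0.0308]
tool_rot: [0.0, 0.821, 0.571, 0.0]
contact_force: [-0.8, -0.6, 4.6]
gripper_width: 0.005
grasp_force: 2.5
```

>>> jog_arm(motion=[[0,0,0,0,0,2,0],[0,0,0,0,0,4,0],[0,0,0,0,0,6,0],[0,0,0,0,0,6,0]])

```text
t: 38.12
eef_pos: [0.5942, 0.0066, 0.03]
tool_rot: [0.002, 0.821, 0.571, -0.0]
contact_force: [-17.2, -2.5, 49.9]
gripper_width: 0.004
grasp_force: 25.0
```

>>> jog_arm(motion=[[0,0,0,0,0,-10,0],[0,0,0,0,0,-50,0],[0,0,0,0,0,-105,0],[0,0,0,10,-20,-160,0],[0,0,0,25,-45,-210,0],[0,0,0,40,-70,-260,0],[0,0,0,48,-81,-310,0],[0,0,0,48,-81,-318,0],[0,0,0,48,-81,-318,0],[0,0,0,48,-81,-318,0]])

```text
t: 39.38
eef_pos: [0.5337, 0.0788, 0.3405]
tool_rot: [-0.001, 0.821, 0.57, -0.002]
contact_force: [-0.4, 0.5, -0.7]
gripper_width: -0.002
grasp_force: 0.0
```

```bash
python3 - <<'E'
from h import *
o=bot.get_obs();print(o["t"],np.round(pose(o),3)[:3])
p,T=shot("wrist"); a,t,e=lid(p,T,.061); print(a,t,e)
W=blobs(p,T,.061)[:,:2]*1000
K=np.array(p["camera_matrix"])
# fit lid height per spot: rigid square seen from above, solvePnP tilt
h=cv2.cvtColor(p["pixels"],cv2.COLOR_RGB2HSV);n,_,s,c=cv2.connectedComponentsWithStats(cv2.inRange(h,(106,140,40),(130,255,255)))
px=[];ob=[]
A=np.radians(a);Q=np.array([[np.cos(A),-np.sin(A)],[np.sin(A),np.cos(A)]])
for i in range(1,n):
    if s[i,4]<6: continue
    l=Q.T@(px2w(p,T,c[i],.061)[:2]-t)
    if np.all(abs(abs(l)-.06)<.01): px.append(c[i]); ob.append([*np.sign(l)*.06,0])
ok,rv,tv=cv2.solvePnP(np.array(ob),np.array(px),K,None,flags=cv2.SOLVEPNP_IPPE)
M=T[:3,:3]@cv2.Rodrigues(rv)[0]; print("normal",M[:,2],"centre",T[:3,:3]@tv[:,0]+T[:3,3])
try: pins(p,T,a,t)
except Exception as x: print(x)
heights()
E
```

```text
39.375 [[ 0.35   0.937 -0.003  0.534]
 [ 0.937 -0.35  -0.001  0.079]
 [-0.002 -0.003 -1.     0.341]]
-19.67765123927728 [0.55756982 0.08352251] [[ 0.   0.1]
 [-0.  -0.1]
 [-0.  -0. ]
 [ 0.   0. ]]
normal [ 6.23605270e-04 -2.44927337e-03  9.99996806e-01] centre [0.55757466 0.08348968 0.06090104]
pin_left [359.9 125.5] [362. 127.] 0.78 [96.2 61.1]
list index out of range
spot_near_left [521.  159.5  60.7]
spot_near_right [481.1  46.3  61.5]
spot_far_left [633.8 118.6  61.1]
spot_far_right [593.    6.7  60.1]
```

```bash
python3 -c "
from station import bot
print(bot.hand_in())"
```

```text
the job is handed in; nothing more can be done
None
```

I squared the lid on the chamber and sealed it: by camera it is flat, with all four corners at the sealed height of about 61 mm. Its push stopped hard at the pins, though the right pin could not be seen in the final check. The first push over-turned the lid slightly, so I also pushed its left edge and nudged its near edge. The near-right corner was pressed to about 89 N, and the job was handed in at about 40 s.

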